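Offer a display panel up to a sloping dash fixture and hold it flush

ROBOT

A 6-joint arm with a two-finger parallel gripper is mounted at the origin on the work surface. World frame = base frame: x ahead of the robot, y to its left, z up, the work surface at z = 0. Lengths are in m, angles in degrees, forces in N, time in s.
With the tool pointing down it reaches from about 0.275 to 0.75 m from the base axis. Payload 10.2 kg.
Tool frame: the origin (TCP) lies on the centre line of the jaws, within the pads' length; the fingertips stand 25 mm ahead of it and the grasp point (between the pads) lies 6 mm ahead of it (bot.tip_extent is the z of the fingertips in the tool frame, in m); z points along the fingers, y is the line along which they close (so a half turn about z gives the same grasp; the last joint's range is limited). The gripper opens to 85 mm and grips with 20 to 120 N. Pads are 22 mm wide; open, the fingers measure 114 mm over their backs; the gripper's body (76 mm by 85 mm) begins 54 mm behind the grasp point. The pads swing forward as they close: fully open they stand 13 mm farther back than shut.
Start: joints at [-89.347, 17.928, 85.812, -0, 76.261, -12.8], TCP at [0.122, -0.511, 0.256] pointing down, gripper open.
Joint ranges: [-168.41, 168.41], [-55.51, 124.54], [10.69, 146.95], [-70.63, 250.63], [1, 178], [-165.06, 165.06]. Speed limits (degrees/s): [136.94, 136.94, 172.46, 180, 180, 180].

INTERFACE

Orientations are given as a 3x3 rotation matrix whose columns are the frame's x, y, z axes.
In Python, from workcell import sensors, cams, bot gives the robot as it stands.
- The arm moves only by the tool carry_out, never from a script. Its argument "series" is a list of rows, each a list of 4 numbers: the shift along the tool's x, y, z in mm, then the turn about the tool's z in rad. In form: [[tx, ty, tz, twist], ...]. A call has 1 to 12 rows; each row is the pose to reach, as a shift and turn from the pose commanded when the call began, along the tool's axes at that moment; what a row does not reach only later rows make up. A row lasts 1/8 s, in which the tool goes at most 62.5 mm and 10.7 degrees, less where a joint would pass 70% of its speed; a pose out of reach is approached as far as the arm can. A call with a gripper value outside its range is refused whole. "hand" is the gripper command: -1 is fully open, 1 is shut, values between are in proportion, set as the call begins (left out, the last holds). The fingers move at their own pace and stop on an object; "newtons" is the grip in N (left out, the last holds). Time passes only in rows, so rows that repeat a pose let the fingers close. It gives the time, the measured TCP pose, the force, the opening and the grip force at its end, in the units of the state.
- sensors.read_state(): the state, without advancing time (a new reading comes with each control period).
- cams.grab_frame(name): name is "scene" or "top" or "wrist"; returns a dict with "img" (420x560x3 uint8, red, green, blue), "fovy" (degrees; the focal length in pixels is half the picture's height over the tangent of half this angle, whatever the lens; pixels are square), "cx", "cy" (the principal point, pixels), "k1" (the pictures are not rectified: a ray, as slopes to the right and down, at radius r is drawn at 1 + k1 r^2 times it, then the intrinsics apply), "world_to_cam" (4x4, takes a point from world to camera coordinates); the wrist camera has in their place "T_tool_cam" (4x4, takes a point from camera to tool coordinates, whose origin is the TCP and whose axes are the flange's). Camera axes: x right, y down, z forward; pixel columns grow to the right and rows downward; lengths in m; the calibration is good to about 2 mm. A picture is of the moment at which its call begins: read the wrist's pose just before it. There is no depth.
- bot.job_done(): hands the job in; it is judged then, once.
The state is a dict: "clock": time; "joint_pos": joint angles; "joint_vel": joint speeds; "tau": joint torques, N m; "ee_pos": TCP position; "tcp_rot": TCP orientation; "wrist_force": force on the tool from outside, world axes, zero at the start; "moment": the same for the moment, N m; "opening": finger opening in m; "gripper_force": force on a finger pad.
Only numpy, scipy, OpenCV 4.12 (cv2) and the standard library are available. Lean on these libraries where they do the work, as an engineer would, in place of code of your own. Each camera call takes 0.05 s, during which the arm holds its last target. There are 200 camera calls.

TASK

Pick up the black car display panel by the red lifter handle and offer it up to the tilted dash fixture, whose slope is different each time and best found by touch: bring the panel's lower edge (the one with the grey buttons) to rest centred and square against the orange lip, and lay it flush on the slope so that all four yellow sprung studs are pushed about half-way in, none left free and none bottomed. Finish while still gripping the handle and holding the panel pressed there, and leave the other things on the bench where they are.

Things in the scene. Friction and masses are not known exactly. Their poses are not given: they have to be found in the camera images.
- grip (a point): centre of the red bar handle of a vacuum lifter fixed on the middle of a black car display panel that lies flat on the bench, handle up. Bar: 16 mm wide (panel's y), 64 mm long (panel's x), its top 15 mm above this point; the rubber cup under it, 54 mm across, ends 21 mm below this point. This point is 38 mm above the panel's underside. Axes: the panel's (see panel_edge)
- panel_edge (a point): middle of the panel's lower long edge (beside the row of five grey buttons), on the underside. The panel is 115 mm (x) by 160 mm (y), 8 mm thick, 0.25 to 0.5 kg; this point is 57.5 mm along -x from its centre. Panel axes: x from this edge to the upper edge, z out of its face
- lip (a point): middle of the inner corner of the fixture's orange lip, 60 mm above the bench: the panel's lower edge belongs here. The point is on the fixed base: x points level towards the high side, y left along the lip, z straight up, so it does NOT show the slope. The lip is 150 mm wide, 8 mm thick, and stands 10 mm above the corner, square to the slope
- fixture: dash fixture: fixed grey base 190 x 220 x 28 mm, origin underneath (60 mm along x from the lip), axes as lip. Its black head, 132 x 196 mm, rises from the lip along +x at an unknown locked angle, 13 to 32 degrees, to be seen or felt. The head's hard top face is parallel to the wanted panel plane, 10 mm under the lip corner, and bare down the middle between the studs
- stud_low_left (a joint): yellow sprung stud, 16 mm across, on the head 26 mm up the slope from the lip corner and 60 mm to the left (lip's +y). Value: how far it is pushed in, m; 0 free, 0.010 bottomed. It starts to give at about 0.9 N, then 0.45 N per mm. Free, its top is 4 mm above the lip corner (square to the slope), and 14 mm above the black face
- stud_low_right (a joint): yellow sprung stud, 16 mm across, on the head 26 mm up the slope from the lip corner and 60 mm to the right (lip's -y). Value: how far it is pushed in, m; 0 free, 0.010 bottomed. It starts to give at about 0.9 N, then 0.45 N per mm. Free, its top is 4 mm above the lip corner (square to the slope), and 14 mm above the black face
- stud_high_left (a joint): yellow sprung stud, 16 mm across, on the head 92 mm up the slope from the lip corner and 60 mm to the left (lip's +y). Value: how far it is pushed in, m; 0 free, 0.010 bottomed. It starts to give at about 0.9 N, then 0.45 N per mm. Free, its top is 4 mm above the lip corner (square to the slope), and 14 mm above the black face
- stud_high_right (a joint): yellow sprung stud, 16 mm across, on the head 92 mm up the slope from the lip corner and 60 mm to the right (lip's -y). Value: how far it is pushed in, m; 0 free, 0.010 bottomed. It starts to give at about 0.9 N, then 0.45 N per mm. Free, its top is 4 mm above the lip corner (square to the slope), and 14 mm above the black face
- stereo: car stereo chassis, silver box 110 x 178 x 50 mm with a black front 184 mm wide, lying flat; origin under its centre. Not part of the job
- spray: dark spray can, 52 mm across, 190 mm tall, standing; origin under its centre. Not part of the job
- tape: blue roll of tape, 80 mm across, 24 mm high, lying flat; origin under its centre. Not part of the job
- driver: screwdriver lying flat on the bench; origin near its middle. Not part of the job
- bracket: white flat metal bracket 50 x 120 x 3 mm with a 30 mm steel pin; origin under its centre. Not part of the job
- relay: small yellow relay block 30 x 45 x 36 mm; origin under its centre. Not part of the job
- cup: white plastic cup, 72 mm across, 85 mm tall; origin under its centre. Not part of the job
Not all that is in view belongs to the job. What is shaped like the part that bears grip but pink is not meant.

How it is judged (in metres and radians):
On the way:
1. the panel is lifted clear of the bench by its handle, touching nothing but the gripper (height (world z) of panel_edge above 0.03 m and contact force between the fingers and panel above 2 N and contact force between panel and fixture below 0.05 N), for 0.2 s.
At the end, for the whole second after the job is handed in: The gripper still grips the panel's handle (over 2 N); each of the four studs is pushed in between 1.5 and 9 mm; the middle of the panel's lower edge is within 8 mm of the middle of the lip's corner and the panel is square to the lip within 4 degrees; the panel is still (value of joint stud_low_left between 0.0015 and 0.009 m and value of joint stud_low_right between 0.0015 and 0.009 m and value of joint stud_high_left between 0.0015 and 0.009 m and value of joint stud_high_right between 0.0015 and 0.009 m and distance between panel_edge and lip below 0.008 m and angle between the y axis of grip and the y axis of lip, either way round below 0.07 rad and contact force between the fingers and panel above 2 N and linear speed of panel below 0.02 m/s); the arm keeps its last pose, push and grip.
It fails at once if a bystander is pushed more than 25 mm from its place (distance of any of stereo, spray, tape, driver, bracket, relay, cup from where it was at the start of the episode above 0.025 m).
It also fails if it takes over 61 s, if anything falls off the work surface, if the arm or the gripper's body presses on something with over 40 N, if the wrist force passes 120 N, or if a joint passes its speed limit or range.

## Working session

There is one attempt and no reset: what is moved stays moved. The work goes in short steps, Python scripts to look and compute and a tool call to move; the robot and the scene stay as the last step left them, time stands still between calls to the robot, and variables do not carry over. Pictures are saved under pics/ and viewed, at most 10 in all, crops included, and the job is handed in when it is done.

Besides the shell and the picture viewer there is one more tool, called after "Call:" as a command line: name --pt "numbers of a row" for each row, then --argument value for the rest. carry_out: Moves the arm, as the interface text tells. Its arguments: {"type":"object","properties":{"series":{"type":"array","items":{"type":"array","items":{"type":"number"}}},"hand":{"type":"number"},"newtons":{"type":"number"}},"required":["series"]}

```bash
mkdir -p pics; cat > h.py <<'E'
import numpy as np, cv2
from workcell import sensors, cams, bot
def K(f):
    F=210/np.tan(np.radians(f["fovy"])/2); return np.array([[F,0,f["cx"]],[0,F,f["cy"]],[0,0,1.]])
def pose(f,st=None):
    if "world_to_cam" in f: return np.linalg.inv(np.array(f["world_to_cam"]))
    T=np.eye(4);T[:3,:3]=st["tcp_rot"];T[:3,3]=st["ee_pos"];return T@np.array(f["T_tool_cam"])
def ray(f,uv,st=None):
    # distorted->slopes: forward r_d = r(1+k1 r^2)
    p=cv2.undistortPoints(np.array(uv,float).reshape(-1,1,2),K(f),np.array([f["k1"],0,0,0.])).reshape(-1,2)
    C=pose(f,st); d=np.c_[p,np.ones(len(p))]@C[:3,:3].T
    return C[:3,3],d
def onz(f,uv,z,st=None):
    o,d=ray(f,uv,st); return o+d*((np.reshape(z,-1)-o[2])/d[:,2])[:,None]
def proj(f,P,st=None):
    W=np.linalg.inv(pose(f,st)); P=np.array(P,float).reshape(-1,3)
    return cv2.projectPoints(P,cv2.Rodrigues(W[:3,:3])[0],W[:3,3],K(f),np.array([f["k1"],0,0,0.]))[0].reshape(-1,2)
def save(n,im): cv2.imwrite("pics/"+n+".png",im[:,:,::-1])
E
python3 - <<'E'
from h import *
import pickle
fs={n:cams.grab_frame(n) for n in("scene","top")}
pickle.dump(fs,open("f0.pkl","wb"))
for n in fs: save(n+"0",cv2.resize(fs[n]["img"],(784,588))); print(n,fs[n]["fovy"],fs[n]["k1"],pose(fs[n]).round(3))
s=sensors.read_state();print(s)
E
```

```text
scene 55.92236033029863 0.0329170844228645 [[-0.813  0.371 -0.449  1.209]
 [ 0.583  0.509 -0.634  0.808]
 [-0.007 -0.777 -0.63   0.938]
 [ 0.     0.     0.     1.   ]]
top 55.15498459783041 -0.09386211638645622 [[-0.014 -0.99   0.139  0.37 ]
 [-1.     0.013 -0.009 -0.07 ]
 [ 0.007 -0.139 -0.99   1.367]
 [ 0.     0.     0.     1.   ]]
{'clock': 0.1, 'joint_pos': array([-8.93464906e+01,  1.79570913e+01,  8.58490740e+01,  1.95248576e-03,
        7.62617013e+01, -1.27991202e+01]), 'joint_vel': array([ 0.00103584, -0.19976562, -0.01750104, -0.01804889,  0.05604185,
       -0.03094292]), 'tau': array([ 1.83094500e-03, -4.12902939e+01, -2.60146308e+01, -2.29583875e-04,
        3.01966509e-03, -2.48535247e-05]), 'ee_pos': array([ 0.12213691, -0.51039107,  0.2557885 ]), 'tcp_rot': array([[ 9.72564478e-01,  2.32633478e-01,  1.95902962e-05],
       [ 2.32633293e-01, -9.72563801e-01,  1.18479527e-03],
       [ 2.94675859e-04, -1.14773244e-03, -9.99999298e-01]]), 'wrist_force': array([ 0.92439619, -0.33323215,  0.28127432]), 'moment': array([-0.00116969, -0.00692016, -0.02777231]), 'gripper_force': 0.0, 'opening': 0.08529777942723828}
```

View pics/top0.png

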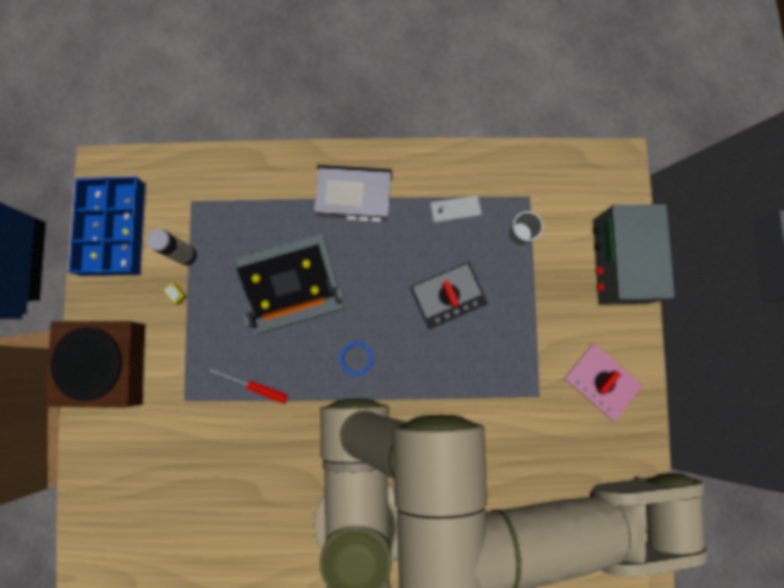

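View pics/scene0.png

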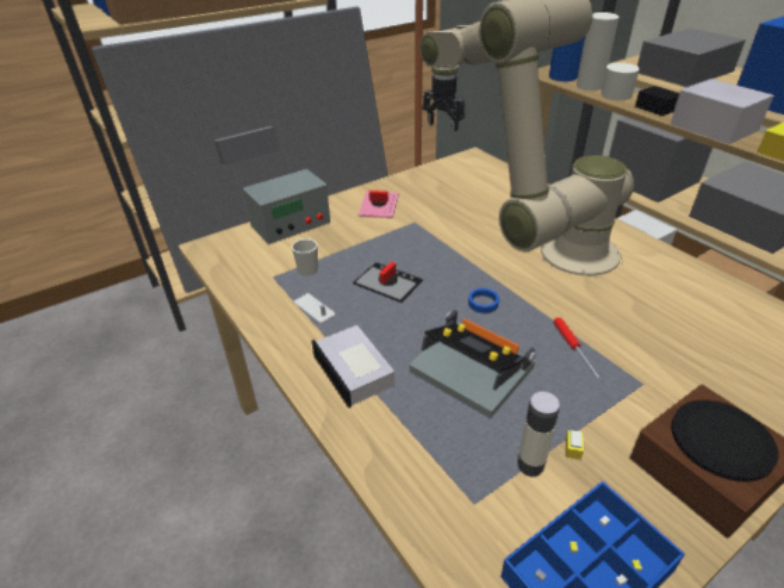

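Candidates in the top view (784x588): the black panel with red handle at (450,292), and a pink one with red handle at (605,382). The black one fits the description. The fixture's orange lip runs from about (262,318) to (325,300), with four yellow studs at (255,278), (306,264), (265,304) and (315,290). I'll confirm the panel in a crop and measure.

```bash
python3 - <<'E'
from h import *
import pickle
fs=pickle.load(open("f0.pkl","rb"))
t,s=fs["top"],fs["scene"]
save("crop1",np.hstack([cv2.resize(t["img"][175:245,280:360],(400,350)),cv2.resize(s["img"][215:290,290:390],(400,300))[:300].repeat(1,0) if 0 else cv2.resize(s["img"][215:290,290:390],(400,350))]))
def blobs(f,lo,hi,amin,box):
    h=cv2.cvtColor(f["img"],cv2.COLOR_RGB2HSV); m=cv2.inRange(h,lo,hi)
    x0,y0,x1,y1=box; k=np.zeros_like(m);k[y0:y1,x0:x1]=m[y0:y1,x0:x1]
    n,l,st,c=cv2.connectedComponentsWithStats(k)
    return [(st[i,4],c[i],cv2.minAreaRect(np.argwhere(l==i)[:,::-1].astype(np.float32))) for i in range(1,n) if st[i,4]>=amin]
T=(160,160,250,240); S=(290,215,390,280)
yt=blobs(t,(20,100,90),(35,255,255),6,T); ys=blobs(s,(20,100,90),(35,255,255),4,S)
print("studs top",[(a,c.round(1)) for a,c,_ in yt]); print("studs scene",[(a,c.round(1)) for a,c,_ in ys])
for n,f,b in(("top",t,T),("scene",s,S)): print("orange",n,[(a,c.round(1),cv2.boxPoints(r).round(1).tolist()) for a,c,r in blobs(f,(5,150,80),(17,255,255),20,b)])
for n,f,b,z in(("top",t,(280,180,360,240),.053),("scene",s,(260,180,310,210),.053)):
    for a,c,r in blobs(f,(0,130,80),(6,255,255),10,b): print("red",n,a,c.round(1),onz(f,c,.045).round(3),onz(f,cv2.boxPoints(r),z).round(3).tolist())
# panel by dark/grey vs mat: edge buttons dark
for uv in [(410,288),(470,263),(487,303),(430,327)]: print("panel corner",onz(t,np.array(uv)/1.4,.008).round(3))
E
```

```text
studs top [(np.int32(26), array([218.3, 187.8])), (np.int32(29), array([182.3, 198.4])), (np.int32(27), array([224.4, 206.7])), (np.int32(25), array([188.9, 217.2]))]
studs scene [(np.int32(25), array([328.9, 233.8])), (np.int32(28), array([319. , 236.6])), (np.int32(29), array([361.2, 249.8])), (np.int32(38), array([352.1, 253.8]))]
orange top [(np.int32(179), array([209.1, 220.2]), [[186.60000610351562, 224.6999969482422], [230.6999969482422, 211.8000030517578], [231.8000030517578, 215.60000610351562], [187.6999969482422, 228.5]])]
orange scene [(np.int32(260), array([349.8, 239.9]), [[328.6000061035156, 232.8000030517578], [331.3999938964844, 227.1999969482422], [370.6000061035156, 246.8000030517578], [367.79998779296875, 252.39999389648438]])]
red top 112 [321.8 209.7] [[ 0.538 -0.217  0.045]] [[0.563, -0.193, 0.053], [0.572, -0.211, 0.053], [0.514, -0.238, 0.053], [0.505, -0.22, 0.053]]
red scene 104 [276.2 194.4] [[ 0.548 -0.206  0.045]] [[0.588, -0.201, 0.053], [0.514, -0.235, 0.053], [0.518, -0.193, 0.053], [0.59, -0.161, 0.053]]
panel corner [[ 0.558 -0.122  0.008]]
panel corner [[ 0.618 -0.271  0.008]]
panel corner [[ 0.519 -0.309  0.008]]
panel corner [[ 0.462 -0.169  0.008]]
```

View pics/crop1.png

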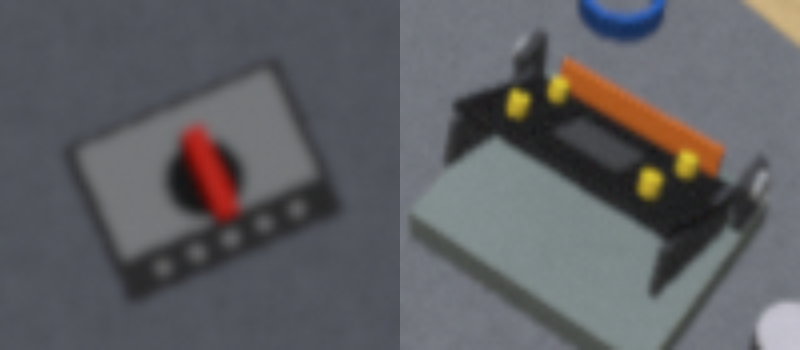

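```bash
python3 - <<'E'
from h import *
import pickle
fs=pickle.load(open("f0.pkl","rb")); t,s=fs["top"],fs["scene"]
def tri(a,b):
    o1,d1=ray(t,a);o2,d2=ray(s,b);d1=d1[0];d2=d2[0]
    x=np.linalg.lstsq(np.c_[d1,-d2],o2-o1,rcond=None)[0]; p,q=o1+d1*x[0],o2+d2*x[1]
    return (p+q)/2,np.linalg.norm(p-q)
P={}
for n,a,b in(("HR",(218.3,187.8),(319,236.6)),("HL",(182.3,198.4),(352.1,253.8)),("LR",(224.4,206.7),(328.9,233.8)),("LL",(188.9,217.2),(361.2,249.8))):
    P[n],g=tri(a,b); print(n,P[n].round(4),round(g,4))
u=(P["HR"]+P["HL"]-P["LR"]-P["LL"])/2; v=(P["HL"]+P["LL"]-P["HR"]-P["LR"])/2
print("u",u,np.linalg.norm(u),"v",v,np.linalg.norm(v),"slope",np.degrees(np.arctan2(u[2],np.hypot(*u[:2]))),"yaw",np.degrees(np.arctan2(u[1],u[0])),np.degrees(np.arctan2(-v[0],v[1])))
c=sum(P.values())/4; print("centre",c)
o=(onz(t,[(186.6,224.7),(230.7,211.8),(231.8,215.6),(187.7,228.5)],.068)); print("orange",o.round(4).tolist(),o.mean(0))
st=sensors.read_state(); R=st["tcp_rot"]
print("to grip, tool mm",R.T@(np.array([.539,-.217,.043+.006])-st["ee_pos"])*1000)
E
```

```text
HR [0.606  0.1194 0.1007] 0.0003
HL [0.5734 0.235  0.0998] 0.0
LR [0.5492 0.1031 0.0702] 0.0007
LL [0.5161 0.2189 0.0705] 0.0008
u [0.05705847 0.0162065  0.0299043 ] 0.06642730684070189 v [-0.03283816  0.11569493 -0.00035179] 0.12026547614568317 slope 26.75528603514649 yaw 15.856309077120708 15.845745584007597
centre [0.56120654 0.16911162 0.08528981]
orange [[0.4917, 0.2268, 0.068], [0.5322, 0.083, 0.068], [0.5197, 0.0794, 0.068], [0.4793, 0.223, 0.068]] [0.50573646 0.15305231 0.068     ]
to grip, tool mm [ 473.61783186 -188.1278829   207.14412773]
```

The crop confirms the black panel: red bar and five grey buttons along its lower edge. The studs triangulate to 66 x 120 mm as given, slope about 26.8° and yaw 15.9°. Moving over the handle.

Call:
carry_out --pt "45 -18 0 0" --pt "95 -38 0 0" --pt "145 -58 10 -0.03" --pt "195 -78 20 -0.06" --pt "245 -98 30 -0.09" --pt "295 -118 40 -0.12" --pt "345 -138 50 -0.15" --pt "395 -158 60 -0.17" --pt "440 -176 60 -0.17" --pt "474 -188 60 -0.17" --pt "474 -188 60 -0.17" --pt "474 -188 60 -0.17" --hand -1 --newtons 20

```text
clock: 1.6
ee_pos: [0.5389, -0.2177, 0.1959]
tcp_rot: [[0.919, 0.394, -0.001], [0.394, -0.919, 0.0], [-0.001, -0.001, -1.0]]
wrist_force: [-0.8, -0.2, 0.4]
opening: 0.0855
gripper_force: 0.0
```

```bash
python3 - <<'E'
from h import *
import pickle
st=sensors.read_state(); f=cams.grab_frame("wrist"); pickle.dump((st,f),open("w1.pkl","wb"))
save("w1",f["img"]); print(st["ee_pos"],st["tcp_rot"].round(3),st["clock"])
h=cv2.cvtColor(f["img"],cv2.COLOR_RGB2HSV); m=cv2.inRange(h,(0,130,60),(7,255,255))|cv2.inRange(h,(174,130,60),(180,255,255))
n,l,s,c=cv2.connectedComponentsWithStats(m)
i=1+s[1:,4].argmax(); r=cv2.minAreaRect(np.argwhere(l==i)[:,::-1].astype(np.float32)); print(s[i],r,onz(f,cv2.boxPoints(r),.053,st).round(4).tolist(),onz(f,[r[0]],.053,st))
E
```

```text
[ 0.53887613 -0.2176814   0.19593499] [[ 0.919  0.394 -0.001]
 [ 0.394 -0.919  0.   ]
 [-0.001 -0.001 -1.   ]] 1.6
[ 270  160   20   75 1409] ((279.5, 197.0), (74.0, 19.0), 90.0) [[0.5682, -0.1964, 0.053], [0.5744, -0.211, 0.053], [0.5141, -0.2374, 0.053], [0.5074, -0.2218, 0.053]] [[ 0.54203056 -0.21623388  0.053     ]]
```

View pics/w1.png

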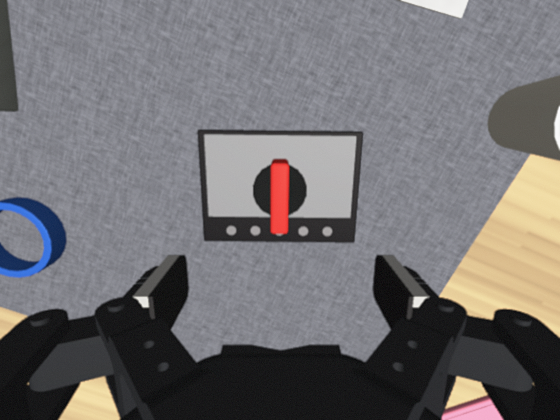

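The wrist view shows the panel square to the tool, with the handle's centre at about (280,197); offset is only 2 mm. Descending and gripping.

Call:
carry_out --pt "2 0 40 0" --pt "2 0 80 -0.005" --pt "2 0 115 -0.005" --pt "2 0 135 -0.005" --pt "2 0 147 -0.005" --pt "2 0 147 -0.005"

```text
clock: 2.4
ee_pos: [0.5408, -0.2171, 0.0491]
tcp_rot: [[0.917, 0.398, -0.001], [0.398, -0.917, 0.0], [-0.0, -0.001, -1.0]]
wrist_force: [0.1, 0.6, -0.0]
opening: 0.0856
gripper_force: 0.0
```

Call:
carry_out --pt "0 0 0 0" --pt "0 0 0 0" --pt "0 0 0 0" --pt "0 0 0 0" --pt "0 0 0 0" --pt "0 0 0 0" --pt "0 0 0 0" --pt "0 0 0 0" --hand 1 --newtons 30

```text
clock: 3.4
ee_pos: [0.5414, -0.2168, 0.0496]
tcp_rot: [[0.917, 0.398, 0.0], [0.398, -0.917, -0.0], [0.0, 0.0, -1.0]]
wrist_force: [0.1, 0.9, 6.0]
opening: 0.0154
gripper_force: 30.7
```

Call:
carry_out --pt "0 0 -10 0" --pt "0 0 -25 0" --pt "0 0 -50 0" --pt "0 0 -80 0" --pt "0 0 -110 0" --pt "0 0 -130 0" --pt "0 0 -130 0" --pt "0 0 -130 0"

```text
clock: 4.4
ee_pos: [0.5408, -0.2165, 0.1785]
tcp_rot: [[0.917, 0.398, -0.001], [0.398, -0.917, 0.001], [-0.001, -0.001, -1.0]]
wrist_force: [-0.6, 0.1, -3.2]
opening: 0.0157
gripper_force: 29.6
```

```bash
python3 - <<'E'
from h import *
st=sensors.read_state(); f=cams.grab_frame("wrist"); g=cams.grab_frame("scene")
p=proj(g,st["ee_pos"])[0].astype(int); print(p)
a=g["img"][max(0,p[1]-50):p[1]+60,max(0,p[0]-75):p[0]+75]
save("l1",np.hstack([cv2.resize(f["img"],(400,300)),cv2.resize(a,(400,300))])); print(st)
E
```

```text
[275 162]
{'clock': 4.4, 'joint_pos': array([-3.33284791e+01,  2.89997018e+01,  8.15987309e+01,  6.77612480e-04,
        6.94854586e+01,  3.31937402e+01]), 'joint_vel': array([-0.0832757 ,  0.43663686,  0.27663672,  0.03936602,  0.01250475,
       -0.10792748]), 'tau': array([ 3.88958130e-02, -5.15231502e+01, -2.63816732e+01, -1.19478082e-03,
        1.29536944e-03, -1.19009574e-04]), 'ee_pos': array([ 0.54083278, -0.21645026,  0.17851837]), 'tcp_rot': array([[ 9.17215813e-01,  3.98388844e-01, -1.21728480e-03],
       [ 3.98389916e-01, -9.17215794e-01,  8.13729939e-04],
       [-7.92331917e-04, -1.23131996e-03, -9.99998928e-01]]), 'wrist_force': array([-0.57765622,  0.14213444, -3.19839103]), 'moment': array([-0.05057027, -0.0134936 ,  0.01345395]), 'gripper_force': 29.639170467853546, 'opening': 0.01570875247481156}
```

View pics/l1.png

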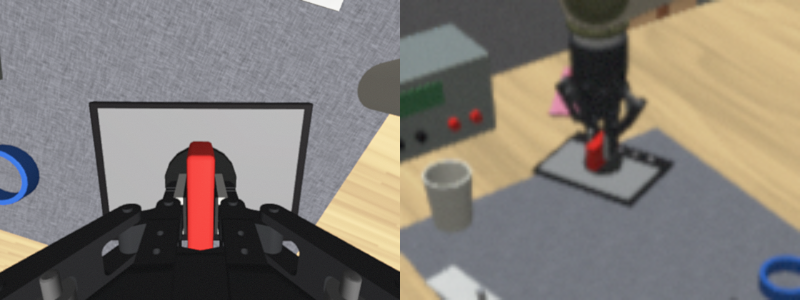

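The panel is lifted level and clean (red bar between the pads, left half at (200,195)). Carrying it over the fixture and turning it to the lip's yaw.

Call:
carry_out --pt "5 -12 -5 0" --pt "17 -38 -15 0.01" --pt "34 -75 -20 0.03" --pt "51 -113 -20 0.05" --pt "68 -152 -20 0.07" --pt "85 -190 -20 0.09" --pt "102 -228 -20 0.11" --pt "120 -267 -20 0.133" --pt "137 -305 -20 0.133" --pt "149 -332 -20 0.133" --pt "156 -348 -20 0.133" --pt "156 -348 -20 0.133"

```text
clock: 6.0
ee_pos: [0.5453, 0.1654, 0.1992]
tcp_rot: [[0.962, 0.275, -0.0], [0.275, -0.962, -0.0], [-0.0, 0.0, -1.0]]
wrist_force: [-0.5, 0.1, -3.2]
opening: 0.0157
gripper_force: 29.7
```

Call:
carry_out --pt "0 0 0 0" --pt "0 0 0 0" --newtons 20

```text
clock: 6.25
ee_pos: [0.5458, 0.1638, 0.1993]
tcp_rot: [[0.962, 0.272, -0.0], [0.272, -0.962, -0.0], [-0.0, 0.0, -1.0]]
wrist_force: [0.9, -0.5, -3.0]
opening: 0.0154
gripper_force: 29.7
```

```bash
python3 - <<'E'
from h import *
st=sensors.read_state(); f=cams.grab_frame("wrist"); g=cams.grab_frame("scene")
p=proj(g,st["ee_pos"])[0].astype(int)
a=g["img"][p[1]-40:p[1]+80,p[0]-80:p[0]+80]
save("l2",np.hstack([cv2.resize(f["img"],(400,300)),cv2.resize(a,(400,300))])); print(p,st["ee_pos"],st["tcp_rot"].round(3),st["wrist_force"],st["moment"],st["clock"])
E
```

```text
[345 212] [0.54578108 0.16377128 0.19933996] [[ 0.962  0.272 -0.   ]
 [ 0.272 -0.962 -0.   ]
 [-0.     0.    -1.   ]] [ 0.89405638 -0.47251464 -3.03732235] [-0.02655066 -0.0738146   0.02771043] 6.25
```

View pics/l2.png

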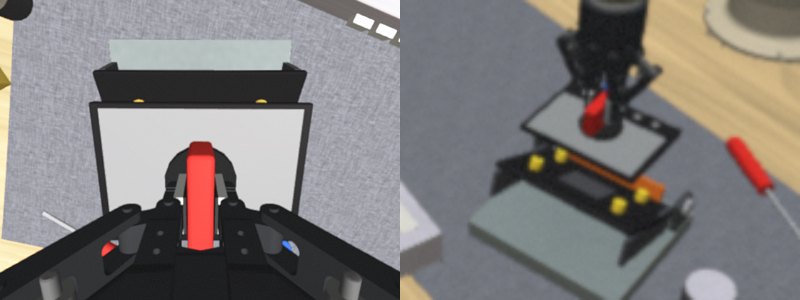

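Panel and fixture share the centre column (panel 90–312, studs 138/262), and it is square. Lowering until the upper end touches.

Call:
carry_out --pt "0 0 15 0" --pt "0 0 30 0" --pt "0 0 40 0" --pt "0 0 40 0" --newtons 20

```text
clock: 6.85
ee_pos: [0.5453, 0.1646, 0.1582]
tcp_rot: [[0.962, 0.273, -0.002], [0.273, -0.962, -0.0], [-0.002, -0.0, -1.0]]
wrist_force: [0.5, -0.5, -2.5]
opening: 0.0156
gripper_force: 29.7
```

Call:
carry_out --pt "0 0 2 0" --pt "0 0 4 0" --pt "0 0 6 0" --pt "0 0 8 0" --pt "0 0 8 0"

```text
clock: 7.48
ee_pos: [0.546, 0.1646, 0.1517]
tcp_rot: [[0.962, 0.273, 0.001], [0.273, -0.962, 0.0], [0.001, 0.0, -1.0]]
wrist_force: [1.5, -0.0, 3.4]
opening: 0.0157
gripper_force: 30.4
```

Call:
carry_out --pt "0 0 2 0" --pt "0 0 4 0" --pt "0 0 6 0" --pt "0 0 6 0"

```text
clock: 7.98
ee_pos: [0.5454, 0.1645, 0.1451]
tcp_rot: [[0.962, 0.273, -0.001], [0.273, -0.962, -0.0], [-0.001, 0.0, -1.0]]
wrist_force: [-1.4, -1.3, 4.9]
opening: 0.016
gripper_force: 30.9
```

Call:
carry_out --pt "0 0 2 0" --pt "0 0 4 0" --pt "0 0 6 0" --pt "0 0 6 0"

```text
clock: 8.48
ee_pos: [0.545, 0.1644, 0.1392]
tcp_rot: [[0.962, 0.274, -0.002], [0.274, -0.962, -0.001], [-0.002, 0.0, -1.0]]
wrist_force: [-4.1, -2.6, 6.1]
opening: 0.0154
gripper_force: 31.5
```

Call:
carry_out --pt "0 0 2 0" --pt "0 0 4 0" --pt "0 0 6 0" --pt "0 0 6 0"

```text
clock: 8.98
ee_pos: [0.5442, 0.1645, 0.1331]
tcp_rot: [[0.962, 0.274, -0.004], [0.274, -0.962, -0.001], [-0.004, -0.0, -1.0]]
wrist_force: [-9.5, -3.9, 8.1]
opening: 0.0157
gripper_force: 33.1
```

```bash
python3 - <<'E'
from h import *
st=sensors.read_state(); f=cams.grab_frame("wrist"); g=cams.grab_frame("scene")
p=proj(g,st["ee_pos"])[0].astype(int)
a=g["img"][p[1]-25:p[1]+50,p[0]-50:p[0]+50]
save("l3",np.hstack([cv2.resize(f["img"],(400,300)),cv2.resize(a,(400,300),interpolation=cv2.INTER_CUBIC)])); print(p,st["ee_pos"],st["wrist_force"],st["moment"],st["clock"])
E
```

```text
[344 228] [0.5441946  0.1644697  0.13310909] [-9.46620746 -3.85658333  8.14803042] [-0.53627594  1.09919592 -0.05640789] 8.975
```

View pics/l3.png

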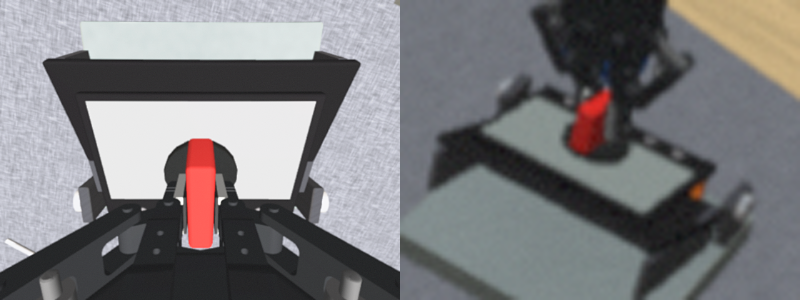

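The panel's upper end has tipped up along the slope. Pressing square to the slope towards the stud stops, to align it flat.

Call:
carry_out --pt "1 0 1 0" --pt "1 0 2 0" --pt "1.5 0 3 0" --pt "1.5 0 3 0" --pt "1.5 0 3 0"

```text
clock: 9.7
ee_pos: [0.5451, 0.1648, 0.1311]
tcp_rot: [[0.962, 0.274, -0.006], [0.274, -0.962, -0.001], [-0.006, -0.0, -1.0]]
wrist_force: [-16.9, -5.5, 19.7]
opening: 0.0159
gripper_force: 35.2
```

Call:
carry_out --pt "0.5 0 1 0" --pt "1 0 2 0" --pt "1 0 2 0" --pt "1 0 2 0"

```text
clock: 10.2
ee_pos: [0.5453, 0.1649, 0.1309]
tcp_rot: [[0.962, 0.274, -0.007], [0.274, -0.962, -0.002], [-0.007, 0.0, -1.0]]
wrist_force: [-28.4, -9.0, 38.1]
opening: 0.0156
gripper_force: 37.8
```

```bash
python3 - <<'E'
from h import *
st=sensors.read_state();print(st["ee_pos"],st["wrist_force"],st["moment"],st["clock"])
E
```

```text
[0.5453235  0.16485037 0.13085774] [-28.41276783  -8.97613086  38.11710769] [-1.24380111  4.13554946 -0.0889928 ] 10.2
```

Call:
carry_out --pt "-0.5 0 -1 0" --pt "-1 0 -2 0" --pt "-1.5 0 -3 0" --pt "-1.5 0 -3 0"

```text
clock: 10.7
ee_pos: [0.545, 0.1648, 0.1312]
tcp_rot: [[0.962, 0.274, -0.005], [0.274, -0.962, -0.001], [-0.005, -0.0, -1.0]]
wrist_force: [-11.3, -3.4, 10.1]
opening: 0.0152
gripper_force: 33.7
```

```bash
python3 - <<'E'
from h import *
import pickle
st=sensors.read_state(); f=cams.grab_frame("wrist"); g=cams.grab_frame("scene"); pickle.dump((st,f,g),open("w4.pkl","wb"))
print(st["ee_pos"],st["wrist_force"],st["moment"],st["clock"])
def scr(f,st,lo):
    h=cv2.cvtColor(f["img"],cv2.COLOR_RGB2HSV); m=cv2.inRange(h,(0,0,lo),(180,40,255)); m[:, :60]=0
    n,l,s,c=cv2.connectedComponentsWithStats(m)
    i=l[170:300,180:230]; i=np.bincount(i[i>0]).argmax(); return s[i],(l==i)
s1,f1=pickle.load(open("w1.pkl","rb"))
for F,S in((f1,s1),(f,st)):
    for lo in(150,185):
        b,m=scr(F,S,lo); rows=[(r,np.flatnonzero(m[r])[[0,-1]]) for r in range(b[1]+2,b[1]+60,12) if m[r].any()]
        print(lo,b,rows)
p=proj(g,st["ee_pos"])[0].astype(int)
a=g["img"][p[1]-25:p[1]+50,p[0]-50:p[0]+50]
save("l4",np.hstack([f["img"][50:350,80:480],cv2.resize(a,(400,300),interpolation=cv2.INTER_CUBIC)]))
E
```

```text
[0.54501209 0.16475302 0.13118677] [-11.2545027   -3.350693    10.06592767] [-0.53033896  1.22161716 -0.01317855] 10.7
150 [ 205  135  151   82 9448] [(137, array([205, 355])), (149, array([205, 354])), (161, array([206, 353])), (173, array([207, 352])), (185, array([207, 352]))]Traceback (most recent call last):
  File "<stdin>", line 12, in <module>
  File "<stdin>", line 8, in scr
ValueError: attempt to get argmax of an empty sequence
```

```bash
python3 - <<'E'
from h import *
import pickle
st,f,g=pickle.load(open("w4.pkl","rb")); s1,f1=pickle.load(open("w1.pkl","rb"))
# screen top corners in panel frame from w1 (z .008)
q=onz(f1,[(204.5,135),(355.5,135),(209,217.5),(351,217.5)],.008,s1); R=s1["tcp_rot"]; c=np.array([.5412,-.2167,.008]); 
print("panel-frame screen corners",((q-c)@R*1000).round(1).tolist())
print(f["img"][150,200],f["img"][100,280])
h=cv2.cvtColor(f["img"],cv2.COLOR_RGB2GRAY); 
for r in range(135,260,15): print(r,np.flatnonzero(np.abs(np.diff(h[r].astype(int)))>25).tolist()[:60:1])
print("col150",[ (i,int(v)) for i,v in enumerate(h[20:200,150],20) if i%6==0])
p=proj(g,st["ee_pos"])[0].astype(int)
a=g["img"][p[1]-25:p[1]+50,p[0]-50:p[0]+50]
save("l4",np.hstack([f["img"][50:350,80:480],cv2.resize(a,(400,300),interpolation=cv2.INTER_CUBIC)]))
E
```

```text
panel-frame screen corners [[51.2, -72.2, 0.0], [51.3, 72.7, -0.1], [-31.7, -73.0, 0.1], [-31.6, 73.5, -0.0]]
[234 235 235] [50 50 51]
135 [77, 78, 79, 485, 486]
150 [84, 85, 86, 117, 118, 119, 441, 442, 443, 477, 478, 479]
165 [92, 93, 122, 123, 437, 438, 469, 470, 471]
180 [98, 99, 100, 126, 127, 128, 432, 433, 434, 462, 463, 464]
195 [106, 107, 108, 130, 131, 132, 265, 428, 429, 430, 455, 456]
210 [113, 114, 115, 135, 136, 240, 241, 242, 318, 319, 320, 424, 425, 447, 448, 449]
225 [120, 121, 122, 139, 140, 141, 231, 232, 233, 328, 329, 419, 420, 421, 440, 441, 442]
240 [126, 134, 135, 143, 144, 145, 228, 229, 230, 300, 331, 332, 415, 416, 417, 426, 435, 436]
255 [119, 120, 130, 139, 148, 149, 150, 231, 232, 233, 246, 247, 258, 260, 300, 302, 313, 314, 327, 328, 329, 410, 411, 412, 421, 431, 439, 440, 441]
col150 [(24, 189), (30, 202), (36, 220), (42, 222), (48, 224), (54, 223), (60, 224), (66, 224), (72, 222), (78, 222), (84, 127), (90, 52), (96, 49), (102, 49), (108, 49), (114, 49), (120, 48), (126, 45), (132, 49), (138, 48), (144, 235), (150, 234), (156, 234), (162, 234), (168, 234), (174, 234), (180, 235), (186, 234), (192, 234), (198, 234)]
```

View pics/l4.png

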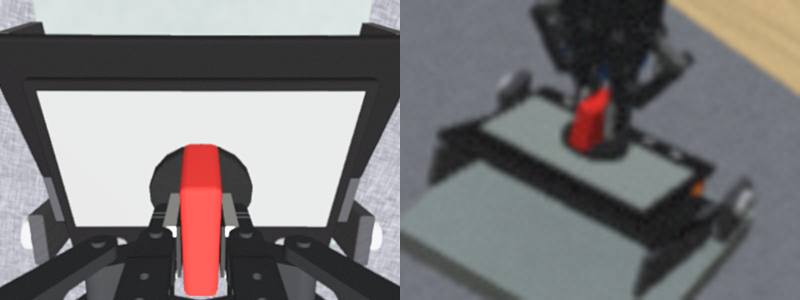

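The scene view shows the panel near the head, tilted; the wrist view gives the screen corners at full-frame pixels (115,141), (445,141), (155,276), (406,276). I'll turn those into a panel pose.

```bash
cat > pz.py <<'E'
from h import *
def panel(f,st,px,verbose=True):
    obj=np.array([[51.2,72.5,0],[51.2,-72.5,0],[-31.7,73,0],[-31.7,-73,0]])/1000 # panel axes (y left), face plane
    ok,r,t=cv2.solvePnP(obj,np.array(px,float),K(f),np.array([f["k1"],0,0,0.]))
    C=pose(f,st); R=C[:3,:3]@cv2.Rodrigues(r)[0]; o=C[:3,:3]@t.ravel()+C[:3,3]
    edge=o+R@[-.0575,0,-.008]; up=o+R@[.0575,0,-.008]; piv=st["ee_pos"]-np.array([0,0,.006])
    lip=np.array([.510,.1545,.06]); d=np.array([.962,.2732,0]); y=np.array([-.2732,.962,0])
    res=proj(f,o+obj@R.T,st)-px
    print("pitch",np.degrees(np.arcsin(R[2,0])).round(2),"roll",np.degrees(np.arcsin(R[2,1])).round(2),"yaw",np.degrees(np.arctan2(-R[0,1],R[1,1])).round(2),"res",np.abs(res).max().round(2))
    for n,p in(("edge",edge),("upper",up),("pivot",piv)):
        e=p-lip; print(n,"dir",round(e@d*1e3,1),"y",round(e@y*1e3,1),"z",round(e[2]*1e3,1))
    print("pivot in panel",((piv-o)@R*1e3).round(1))
E
python3 - <<'E'
from pz import *
import pickle
st,f,g=pickle.load(open("w4.pkl","rb")); s1,f1=pickle.load(open("w1.pkl","rb"))
panel(f1,s1,[(204.5,135),(355.5,135),(209,217.5),(351,217.5)])
panel(f,st,[(115.3,141),(444.7,141),(155.3,276),(405.5,276)])
E
```

```text
pitch -0.53 roll 0.03 yaw 23.18 res 0.13
edge dir -128.3 y -373.2 z -59.2
upper dir -14.3 y -358.6 z -60.2
pivot dir -73.9 y -365.9 z 129.9
pivot in panel [ -4.3   0.4 181.6]
pitch 17.25 roll -0.15 yaw 15.94 res 0.54
edge dir -7.1 y -0.5 z 8.6
upper dir 102.7 y -0.2 z 42.7
pivot dir 36.5 y 0.3 z 65.2
pivot in panel [ 0.9  0.6 33.1]
```

The panel is at 17° with its lower edge sitting on top of the lip. I'll lift a little, shift up-slope past the lip, then press again.

Call:
carry_out --pt "1 0 -4 0" --pt "4 0 -8 0" --pt "8 0 -9 0" --pt "11 0 -9 0" --pt "11 0 -7 0" --pt "11 0 -5 0" --pt "11 0 -5 0"

```text
clock: 11.68
ee_pos: [0.5582, 0.1683, 0.1371]
tcp_rot: [[0.962, 0.273, 0.004], [0.273, -0.962, 0.001], [0.004, 0.0, -1.0]]
wrist_force: [-1.1, 2.5, 7.6]
opening: 0.0152
gripper_force: 33.3
```

Call:
carry_out --pt "0 0 1 0" --pt "0 0 2 0" --pt "0 0 2 0"

```text
clock: 12.05
ee_pos: [0.5583, 0.1683, 0.1355]
tcp_rot: [[0.962, 0.273, 0.004], [0.273, -0.962, 0.001], [0.004, 0.0, -1.0]]
wrist_force: [-0.8, -0.2, 9.4]
opening: 0.0153
gripper_force: 33.7
```

Call:
carry_out --pt "0 0 1 0" --pt "0 0 2 0" --pt "0 0 2 0"

```text
clock: 12.42
ee_pos: [0.5583, 0.1683, 0.1342]
tcp_rot: [[0.962, 0.273, 0.004], [0.273, -0.962, 0.001], [0.004, 0.0, -1.0]]
wrist_force: [-3.4, 0.2, 13.6]
opening: 0.0156
gripper_force: 34.8
```

```bash
cat >> pz.py <<'E'
def corners(f):
    g=cv2.cvtColor(f["img"],cv2.COLOR_RGB2GRAY).astype(int); b=g>190
    # column transitions dark->bright for the screen top near cols 150..400
    tops=[]
    for c in list(range(150,240,10))+list(range(330,420,10)):
        col=b[90:240,c]; i=[k for k in range(1,len(col)) if col[k] and not col[k-1]]
        if i: tops.append((c,90+i[-1]-.5))
    tops=np.array(tops); med=np.median(tops[:,1]); tops=tops[abs(tops[:,1]-med)<6]; T=np.polyfit(tops[:,0],tops[:,1],1)
    L=[];Rr=[]
    for r in range(int(med)+8,int(med)+85,4):
        k=200
        while b[r,k]:k-=1
        L.append((r,k+.5)); k=360
        while b[r,k]:k+=1
        Rr.append((r,k-.5))
    Lf=np.polyfit(*zip(*L),1);Rf=np.polyfit(*zip(*Rr),1)
    out=[]
    for Fl in(Lf,Rf):
        c=200.
        for _ in range(9): r=np.polyval(T,c); c=np.polyval(Fl,r)
        out.append((c,r))
    print("corners",np.round(out,1).tolist()); return out,Lf,Rf
def bottom(f,Lf,Rf):
    g=cv2.cvtColor(f["img"],cv2.COLOR_RGB2GRAY).astype(int); o=[]
    for F,s in((Lf,4),(Rf,-4)):
        r=200
        while g[r,int(round(np.polyval(F,r)))+s*2]>190:r+=1
        o.append((np.polyval(F,r-.5),r-.5))
    print("bottom",np.round(o,1).tolist()); return o
def look():
    st=sensors.read_state(); f=cams.grab_frame("wrist"); c,L,Rr=corners(f); b=bottom(f,L,Rr)
    r=max(b[0][1],b[1][1]); px=[c[0],c[1],(np.polyval(L,r),r),(np.polyval(Rr,r),r)]
    panel(f,st,px); print(st["clock"],st["wrist_force"].round(1),st["moment"].round(2),st["gripper_force"])
    return st,f
E
python3 -c "
from pz import *
import pickle
st,f,g=pickle.load(open('w4.pkl','rb')); c,L,R=corners(f); bottom(f,L,R)
look()"
```

```text
corners [[116.6, 141.3], [444.8, 141.6]]
bottom [[155.8, 275.5], [405.1, 275.5]]
corners [[114.8, 141.2], [445.8, 141.2]]
bottom [[156.4, 273.5], [404.0, 273.5]]
pitch 19.55 roll 0.03 yaw 15.85 res 0.27
edge dir 8.4 y -0.7 z 8.7
upper dir 116.8 y -0.7 z 47.2
pivot dir 50.2 y 0.1 z 68.2
pivot in panel [ 1.8  0.8 34. ]
12.425 [-3.4  0.2 13.6] [0.22 0.32 0.04] 34.76530730724335
```

Call:
carry_out --pt "-2 0 0 0" --pt "-4 0 0 0" --pt "-5 0 1 0" --pt "-5 0 2 0" --pt "-5 0 2 0"

```text
clock: 13.1
ee_pos: [0.5544, 0.1669, 0.1324]
tcp_rot: [[0.962, 0.273, 0.007], [0.273, -0.962, 0.001], [0.007, 0.001, -1.0]]
wrist_force: [1.3, 1.1, 13.0]
opening: 0.0153
gripper_force: 35.0
```

Call:
carry_out --pt "0 0 1 0" --pt "0 0 2 0" --pt "0 0 2 0"

```text
clock: 13.48
ee_pos: [0.5544, 0.1669, 0.1307]
tcp_rot: [[0.962, 0.273, 0.007], [0.273, -0.962, 0.001], [0.007, 0.001, -1.0]]
wrist_force: [-0.2, 2.1, 15.5]
opening: 0.0155
gripper_force: 35.6
```

```bash
python3 -c "
from pz import *
look()"
```

```text
corners [[110.1, 139.1], [450.9, 138.9]]
bottom [[155.9, 269.5], [403.9, 269.5]]
pitch 22.57 roll 0.17 yaw 15.81 res 0.26
edge dir 7.9 y -1.0 z 4.0
upper dir 114.1 y -1.2 z 48.1
pivot dir 46.1 y -0.2 z 64.7
pivot in panel [ 1.1  1.  33.4]
13.475 [-0.2  2.1 15.5] [ 0.21 -0.3   0.01] 35.59436559677124
```

Call:
carry_out --pt "-1 0 1 0" --pt "-2 0 2 0" --pt "-2 0 2.5 0" --pt "-2 0 2.5 0"

```text
clock: 14.02
ee_pos: [0.553, 0.1664, 0.1288]
tcp_rot: [[0.962, 0.273, 0.009], [0.273, -0.962, 0.001], [0.009, 0.001, -1.0]]
wrist_force: [-0.2, 1.4, 18.0]
opening: 0.0154
gripper_force: 36.5
```

Call:
carry_out --pt "0 0 1 0" --pt "0 0 2 0" --pt "0 0 2 0"

```text
clock: 14.4
ee_pos: [0.5525, 0.1663, 0.1272]
tcp_rot: [[0.962, 0.273, 0.008], [0.273, -0.962, 0.001], [0.008, 0.001, -1.0]]
wrist_force: [-5.4, -0.5, 23.0]
opening: 0.0155
gripper_force: 38.1
```

```bash
python3 -c "
from pz import *
look()"
```

```text
corners [[104.6, 137.5], [456.4, 137.5]]
bottom [[155.6, 265.5], [404.6, 265.5]]
pitch 25.62 roll 0.09 yaw 15.82 res 0.21
edge dir 9.4 y -1.1 z -0.6
upper dir 113.1 y -1.2 z 49.1
pivot dir 44.1 y -0.3 z 61.2
pivot in panel [ 0.5  0.9 32.7]
14.4 [-5.4 -0.5 23. ] [0.06 0.33 0.  ] 38.07829678058624
```

Now within about 1° of the slope with the studs almost bottomed. One last press to square it, then ease back 5 mm off the stops.

Call:
carry_out --pt "0 0 1 0" --pt "0.5 0 1.5 0" --pt "0.5 0 1.5 0" --pt "0 0 0 0" --pt "-2 0 -3 0" --pt "-3 0 -4 0" --pt "-3 0 -4 0" --pt "-3 0 -4 0"

```text
clock: 15.45
ee_pos: [0.5494, 0.1654, 0.1298]
tcp_rot: [[0.962, 0.273, 0.006], [0.273, -0.962, 0.001], [0.006, 0.001, -1.0]]
wrist_force: [0.4, 0.2, 11.6]
opening: 0.0156
gripper_force: 36.7
```

```bash
python3 -c "
from pz import *
look()"
```

```text
corners [[103.2, 137.5], [457.8, 137.5]]
bottom [[155.6, 264.5], [405.2, 264.5]]
pitch 26.36 roll -0.07 yaw 15.85 res 0.36
edge dir 7.0 y -1.2 z 1.7
upper dir 110.0 y -1.2 z 52.8
pivot dir 40.9 y -0.3 z 63.8
pivot in panel [ 0.4  0.8 32.6]
15.45 [ 0.4  0.2 11.6] [ 0.07 -0.34 -0.03] 36.705429553985596
```

Pitch is 26.4°, with the studs about 6 mm in. Sliding down the slope to the lip.

Call:
carry_out --pt "-1.5 0 0 0" --pt "-3 0 0.5 0" --pt "-4.5 0 1.2 0" --pt "-5.5 0 1.8 0" --pt "-5.5 0 1.8 0"

```text
clock: 16.12
ee_pos: [0.5439, 0.1638, 0.1276]
tcp_rot: [[0.962, 0.273, 0.006], [0.273, -0.962, 0.001], [0.006, 0.001, -1.0]]
wrist_force: [0.1, -0.3, 10.7]
opening: 0.0155
gripper_force: 36.6
```

```bash
python3 -c "
from pz import *
look()"
```

```text
corners [[102.7, 137.3], [458.1, 137.6]]
bottom [[155.4, 264.5], [405.4, 264.5]]
pitch 26.4 roll -0.07 yaw 15.82 res 0.42
edge dir 1.3 y -1.2 z -0.2
upper dir 104.3 y -1.2 z 50.9
pivot dir 35.1 y -0.3 z 61.6
pivot in panel [ 0.3  0.8 32.4]
16.125 [ 0.1 -0.3 10.7] [ 0.1  -0.24 -0.01] 36.58428490161896
```

Call:
carry_out --pt "-0.5 0 0.2 0" --pt "-1 0 0.3 0" --pt "-1.5 0 0.5 0" --pt "-1.5 0 0.5 0"

```text
clock: 16.68
ee_pos: [0.5432, 0.1636, 0.1276]
tcp_rot: [[0.962, 0.273, 0.008], [0.273, -0.962, 0.001], [0.008, 0.001, -1.0]]
wrist_force: [3.7, 0.9, 11.9]
opening: 0.0157
gripper_force: 36.6
```

Call:
carry_out --pt "-0.5 0 0.2 0" --pt "-1 0 0.3 0" --pt "-1.5 0 0.5 0" --pt "-1.5 0 0.5 0"

```text
clock: 17.18
ee_pos: [0.5428, 0.1634, 0.1277]
tcp_rot: [[0.962, 0.273, 0.011], [0.273, -0.962, 0.002], [0.012, 0.001, -1.0]]
wrist_force: [6.5, 2.4, 12.6]
opening: 0.0155
gripper_force: 36.7
```

The along-slope force has risen to about 7 N and motion has stalled, so the edge is against the lip. Easing off slightly and verifying.

Call:
carry_out --pt "0.8 0 -0.6 0" --pt "0.8 0 -0.6 0" --pt "0.8 0 -0.6 0"

```text
clock: 17.55
ee_pos: [0.5429, 0.1634, 0.1277]
tcp_rot: [[0.962, 0.273, 0.009], [0.273, -0.962, 0.001], [0.009, 0.001, -1.0]]
wrist_force: [3.9, 2.1, 10.1]
opening: 0.0153
gripper_force: 36.4
```

```bash
python3 -c "
from pz import *
st,f=look(); g=cams.grab_frame('scene')
p=proj(g,st['ee_pos'])[0].astype(int); a=g['img'][p[1]-25:p[1]+50,p[0]-50:p[0]+50]
save('l5',np.hstack([f['img'][50:350,80:480],cv2.resize(a,(400,300),interpolation=cv2.INTER_CUBIC)]))
"
```

```text
corners [[102.5, 136.5], [458.6, 137.9]]
bottom [[155.4, 264.5], [405.2, 264.5]]
pitch 26.63 roll 0.05 yaw 15.67 res 0.34
edge dir 0.6 y -1.1 z -0.1
upper dir 103.4 y -1.5 z 51.4
pivot dir 34.1 y -0.4 z 61.7
pivot in panel [ 0.1  0.9 32.3]
17.55 [ 3.9  2.1 10.1] [ 0.37 -1.08 -0.12] 36.42549455165863
```

View pics/l5.png

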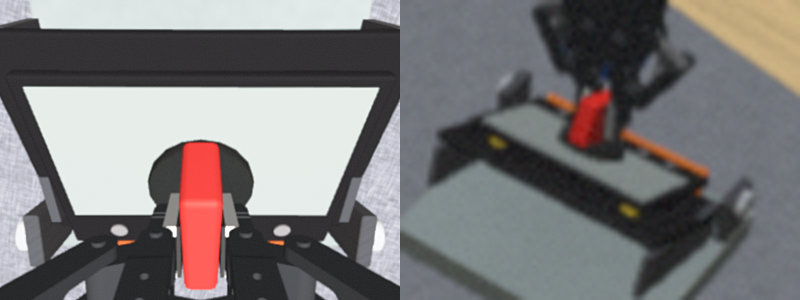

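The panel sits inside the lip with the orange visible along its edge at (545–710,95–175). It is flush, the studs are about 4–5 mm in by both geometry and force, and the edge is within about 1 mm. Handing in.

```bash
python3 -c "
from workcell import bot,sensors
print(bot.job_done())"
```

```text
the job is handed in; nothing more can be done
None
```

I handed the job in at about 17.6 s, and no verdict came back. The panel is still gripped and held flush on the slope (about 26.6°), its lower edge square and within about 1 mm of the lip centre. By camera geometry and wrist force, all four studs are pushed in roughly 3.5–5 mm.

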